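# Load the drying tray and set its timer

## Task

Stand the loose wood slat in the drying tray between the second and third slats of the row; the gap there is too narrow, so nudge the neighbours apart to make room, and leave all five standing upright on the tray floor in rising height from left to right. Then turn the timer dial clockwise, click by click, until it rests on the fifth mark after the long zero mark, let it go, and only then press the round start button in and let it spring back. Do not tip any slat over or shift the other things on the bench.

Things in the scene. Friction and masses are not known exactly. Their poses are not given: they have to be found in the camera images.
- tray: Low metal drying tray fixed to the bench, 84 mm (x) by 200 mm (y) by 48 mm. Origin at the centre of its underside; its y axis runs along the row, to the left as the robot sees it; z up. The slatted floor that the slats stand on is 22 mm above the bench. Lips along front and back, 6 mm thick, 68 mm apart inside, their tops 30 mm above the bench. End stops 8 mm thick, 48 mm high, inner faces at y = +92 and -92 mm. It is turned up to 12 degrees either way about the vertical.
- row_1: First (leftmost, largest y) of the four wood slats standing in the tray: 56 mm (x) by 24 mm (y, along the row) by 46 mm high, 0.05 to 0.1 kg, loose, pine, pencil line near the top. Origin at the centre of its foot, z up; axes as the tray's.
- row_2: Second from the left of the four wood slats standing in the tray: 56 mm (x) by 24 mm (y, along the row) by 54 mm high, 0.05 to 0.1 kg, loose, pine, pencil line near the top. Origin at the centre of its foot, z up; axes as the tray's. It touches or nearly touches the first. The gap to the third is 5 to 14 mm at the start.
- row_3: Third from the left of the four wood slats standing in the tray: 56 mm (x) by 24 mm (y, along the row) by 70 mm high, 0.05 to 0.1 kg, loose, pine, pencil line near the top. Origin at the centre of its foot, z up; axes as the tray's.
- row_4: Fourth (rightmost, tallest) of the four wood slats standing in the tray: 56 mm (x) by 24 mm (y, along the row) by 78 mm high, 0.05 to 0.1 kg, loose, pine, pencil line near the top. Origin at the centre of its foot, z up; axes as the tray's. It touches or nearly touches the third. Free tray to the left of row_1 and to the right of row_4 varies; together 73 to 82 mm.
- sample: The loose slat to load, standing upright on the bench in front of the timer: 56 mm (x) by 24 mm (y) by 62 mm high, 0.05 to 0.1 kg, same pine. Origin at the centre of its foot, z up. Can be gripped across its 56 mm side, as can those in the row, whose narrow faces look to the front and back lips. A half turn about z makes no difference.
- console: Grey timer console fixed to the bench, 142 mm deep, 190 mm wide, 108 mm high at the back, 25 mm at the front. Its panel slopes down to the robot, 35 degrees from level. Origin at the centre of its underside, x to its back, y to the left, z up.
- dial_grip (a point): On the dial's axis, halfway up its grip bar. Turns with the dial: z axis square out of the sloped panel (35 degrees from vertical, leaning to the robot), x axis along the bar towards its pointer end (white line), y across the bar. The black bar is 44 mm long, 12 mm wide; its top is 10 mm above this point and the face of the dial's disc (radius 26 mm) 12 mm below; the panel 20 mm below.
- dial (a joint): Angle of the timer dial, rad, growing as it is turned clockwise seen from in front of the panel. 0 = pointer up the slope at the long zero mark; a mark and a click every 30 degrees (0.5236 rad), eight of them (up to 4.19), so the fifth mark is 2.618 (like five o'clock). Springs pull it to the nearest mark (about 0.08 N m to get over a click). Starts at the zero, first or second mark.
- start_top (a point): Middle of the top of the grey round start button, 26 mm across, in a black collar 44 mm across, on the panel to the left of the dial; z axis square out of the panel. The top stands 10 mm over its collar. Pressed along -z.
- start (a joint): Travel of the start button, m: 0 out, 0.006 fully in; springs back. It takes 1.5 N to start and 5 N to bottom.
- tape_measure: Bystander: tape measure, 58 x 77 x 62 mm, behind the tray.
- screwdriver: Bystander: orange-handled screwdriver, 235 mm long, lying along the front edge before the tray.
- spring_clamp: Bystander: black spring clamp, 106 mm long, lying at the back between the tray and the timer.
There are look-alikes about, which are no part of the job. Leave any blue look-alike of the row_3 alone.

How it is judged (in metres and radians):
On the way, in this order (a step that is already met when the one before it is completed fails the run):
1. the loose slat stands in the tray between the second and third slats, let go (x of sample in the frame of tray between -0.008 and 0.008 m and z of sample in the frame of tray between 0.017 and 0.026 m and angle between sample's own z axis and vertical below 0.08 rad and angle between the y axis of sample and the y axis of tray, either way round below 0.2 rad and y of sample in the frame of row_2 below -0.02 m and y of sample in the frame of row_3 above 0.02 m and contact force between the fingers and sample below 0.05 N), for 0.2 s.
2. the dial rests on the fifth mark (value of joint dial between 2.468 and 2.768 rad and contact force between the fingers and console below 0.05 N), for 0.2 s.
3. the start button is pressed in with the dial on the fifth mark (value of joint dial between 2.468 and 2.768 rad and value of joint start above 0.004 m).
At the end, for the whole second after the job is handed in: Five slats at rest on the tray floor, upright within 0.08 rad, within 8 mm of its midline, in order first, second, loose one, third, fourth, the loose one square to the tray within 0.2 rad; dial within 0.15 rad of 2.618 (fifth mark); start button out again (x of sample in the frame of tray between -0.008 and 0.008 m and z of sample in the frame of tray between 0.017 and 0.026 m and angle between each of sample, row_1, row_2, row_3, row_4's own z axis and vertical below 0.08 rad and angle between the y axis of sample and the y axis of tray, either way round below 0.2 rad and y of sample in the frame of row_2 below -0.02 m and y of sample in the frame of row_3 above 0.02 m and x of row_1 in the frame of tray between -0.008 and 0.008 m and z of row_1 in the frame of tray between 0.017 and 0.026 m and x of row_2 in the frame of tray between -0.008 and 0.008 m and z of row_2 in the frame of tray between 0.017 and 0.026 m and x of row_3 in the frame of tray between -0.008 and 0.008 m and z of row_3 in the frame of tray between 0.017 and 0.026 m and x of row_4 in the frame of tray between -0.008 and 0.008 m and z of row_4 in the frame of tray between 0.017 and 0.026 m and y of row_2 in the frame of row_1 below -0.02 m and y of row_4 in the frame of row_3 below -0.02 m and value of joint dial between 2.468 and 2.768 rad and value of joint start below 0.001 m and linear speed of each of sample, row_1, row_2, row_3, row_4 below 0.02 m/s); the robot touches nothing.
It fails at once if a slat is tipped by more than 35 degrees (angle between any of sample, row_1, row_2, row_3, row_4's own z axis and vertical above 0.6 rad).
It fails at once if start is pressed while the dial is not on the fifth mark (value of joint start above 0.003 m and (value of joint dial below 2.418 rad or value of joint dial above 2.818 rad)).
It fails at once if a bystander is moved by more than 30 mm (distance of any of tape_measure, screwdriver, spring_clamp from where it was at the start of the episode above 0.03 m).
It also fails if it takes over 72 s, if anything falls off the work surface, if the arm or the gripper's body presses on something with over 40 N, if the wrist force passes 120 N, or if a joint passes its speed limit or range.

## Robot

A 7-joint arm with a two-finger parallel gripper is mounted at the origin on a cart in front of the work surface, level with it; the furniture and walls round the work are solid. World frame = base frame: x ahead of the robot, y to its left, z up, the work surface at z = 0. Lengths are in mm, angles in rad, forces in N, time in s.
With the tool pointing down it reaches from about 350 to 900 mm from the base axis. Payload 7.2 kg.
Tool frame: the origin (TCP) lies on the centre line of the jaws, within the pads' length; the fingertips stand 19 mm ahead of it and the grasp point (between the pads) is the TCP (bot.tips_ahead is the distance from the TCP to the fingertips, in mm); z points along the fingers, y is the line along which they close (so a half turn about z gives the same grasp; the last joint's range is limited). The gripper opens to 88 mm and grips with 3 to 60 N. Pads are 20 mm wide; open, the fingers measure 115 mm over their backs; the gripper's body (75 mm by 178 mm) begins 61 mm behind the grasp point.
Start: joints at [1.234, 0.411, -0.013, 1.596, 0.006, 1.134, -0.082], TCP at [165.972, -602.563, 241.653] pointing down, gripper open.
Joint ranges: [-2.95, 2.95], [-0.29, 1.99], [-1.47, 1.44], [0.14, 2.54], [-1.03, 4.17], [0.13, 1.85], [-2.86, 2.86]. Speed limits (rad/s): [2.39, 2.39, 3.01, 3.01, 3.14, 3.14, 3.14].

## Interface

Orientations are given as [roll, pitch, yaw] about the fixed x, y, z axes, in that order (R = Rz(yaw) Ry(pitch) Rx(roll)).
In Python, from plant import bot gives the robot as it stands.
- The arm moves only by the shell command python3 -m jog 'ROWS'. ROWS is JSON, a list of rows, each a list of 3 entries, a list of its own where there are three numbers: the opening, from -1 (shut) to 1 (fully open), so that 0 is half open, then the shift along the tool's x, y, z in mm, then the turn, a rotation vector about the tool's x, y, z in rad. A call has 1 to 8 rows; each row is the pose to reach, as a shift and turn from the pose commanded when the call began, along the tool's axes at that moment; what a row does not reach only later rows make up. A row lasts 1/12 s, in which the tool goes at most 41.7 mm and 7.16 degrees, less where a joint would pass 70% of its speed; a pose out of reach is approached as far as the arm can. A call with a gripper value outside its range is refused whole. The fingers move at their own pace and stop on an object; the grip force is fixed at half the most. Time passes only in rows, so rows that repeat a pose let the fingers close. It gives the time, the measured TCP pose, the force, the opening and the grip force at its end, in the units of the state.
- bot.get_obs(): the state, without advancing time (a new reading comes with each control period).
- bot.get_image(name): name is "side" or "top" or "wrist"; returns a dict with "frame" (384x512x3 uint8, red, green, blue), "range_z" (384x512 float32, mm along the optical axis (not along the pixel's ray), 0 where there is no reading), "vfov" (degrees; the focal length in pixels is half the picture's height over the tangent of half this angle, whatever the lens; pixels are square), "cx", "cy" (the principal point, pixels), "rvec" (rotation vector, rad) and "tvec" (3), from world to camera coordinates, as OpenCV has them. Camera axes: x right, y down, z forward; pixel columns grow to the right and rows downward; lengths in mm; the calibration is good to about 2 mm. A picture is of the moment at which its call begins.
- bot.job_done(): hands the job in; it is judged then, once.
Trained networks look in a picture, given as the dict that the camera call returned (one of the last four; its "shot" number tells which), for a name from the list of things; names that differ only in an ending like _2 or _b are one class to them, and where a whole thing is asked for, a point or a joint stands for the part that bears it (a point fixed in the world has none). Each returns a list of dicts, best first, with "conf" (0 to 1); they miss things now and then, are a little off and sometimes report something else, mostly with a low value. They report only what shows in the picture. A call takes as long as a camera call. They do not tell look-alikes from the thing itself.
- bot.look_for(target, picture): "centre" ([row, column] in pixels, amid what is visible of it).
The state is a dict: "time": time; "joint_positions": joint angles; "dq": joint speeds; "joint_torque": joint torques, N m; "ee_pos": TCP position; "orientation": TCP orientation; "wrist_force": force on the tool from outside, world axes, zero at the start; "moment": the same for the moment, N m; "finger_gap": finger opening in mm; "finger_force": force on a finger pad.
Only numpy, scipy, OpenCV 4.12 (cv2) and the standard library are available. Lean on these libraries where they do the work, as an engineer would, in place of code of your own. Each camera call takes 0.05 s, during which the arm holds its last target. There are 200 camera calls.

## Working session

There is one attempt and no reset: what is moved stays moved. The work goes in short steps, Python scripts to look and compute and a shell command to move; the robot and the scene stay as the last step left them, time stands still between calls to the robot, and variables do not carry over. Pictures are saved under pics/ and viewed, at most 10 in all, crops included, and the job is handed in when it is done.

```bash
mkdir -p pics; ls; cat > h.py <<'E'
import numpy as np,cv2
from scipy.spatial.transform import Rotation as R
from plant import bot
def cam(d):
    f=d["frame"].shape[0]/2/np.tan(np.radians(d["vfov"])/2)
    return f,R.from_rotvec(np.ravel(d["rvec"])).as_matrix(),np.ravel(d["tvec"])
def cloud(d):
    f,Rm,t=cam(d);z=d["range_z"];v,u=np.indices(z.shape)
    p=np.stack([(u-d["cx"])/f*z,(v-d["cy"])/f*z,z],-1)
    w=(p-t)@Rm; w[z<=0]=np.nan
    return w
def save(d,n,crop=None,s=1):
    im=d["frame"][...,::-1]
    if crop: im=im[crop[0]:crop[1],crop[2]:crop[3]]
    cv2.imwrite(f"pics/{n}.png",cv2.resize(im,None,fx=s,fy=s,interpolation=cv2.INTER_CUBIC))
E
python3 - <<'E'
from h import *
o=bot.get_obs();print(o)
a=bot.get_image("side");b=bot.get_image("top")
cv2.imwrite("pics/a.png",np.hstack([cv2.resize(x["frame"][...,::-1],(400,300)) for x in (a,b)]))
np.savez("ab.npz",a=a["frame"],wa=cloud(a),b=b["frame"],wb=cloud(b))
for n,d in(("side",a),("top",b)):
    w=cloud(d)
    for t in["tray","row_1","sample","console","dial_grip","start_top","tape_measure","screwdriver","spring_clamp"]:
        for r in bot.look_for(t,d)[:6]:
            c=np.round(r["centre"]).astype(int);print(n,t,c,round(r["conf"],2),np.round(w[c[0],c[1]]))
save(b,"top");
E
```

```text
pics
{'time': 0.0, 'joint_positions': array([ 1.23375908,  0.41190771, -0.01268406,  1.59705721,  0.00560772,
        1.13429652, -0.0821959 ]), 'dq': array([8.41487029e-04, 1.01487474e-04, 4.28224667e-04, 1.35070859e-03,
       5.75874201e-05, 5.76795113e-04, 5.10817334e-04]), 'joint_torque': array([ 1.96432670e-04, -5.87951696e+01,  6.41784444e-01, -2.91067886e+01,
       -5.37633710e-02,  1.80385751e-02,  1.36708404e-04]), 'ee_pos': array([ 165.82030567, -602.09901851,  240.79895465]), 'orientation': array([-3.13996493e+00,  1.34082811e-04,  2.68843803e-01]), 'wrist_force': array([-0.18236605,  0.16659356,  0.22127258]), 'moment': array([-0.00591762, -0.00124501, -0.03507459]), 'finger_force': 0.0, 'finger_gap': 88.09244153174943}
side tray [195 309] 0.71 [ 485. -182.   40.]
side tray [228 221] 0.56 [551.  58.  80.]
side row_1 [148 331] 0.86 [ 497. -313.   99.]
side row_1 [170 322] 0.7 [ 488. -250.   71.]
side row_1 [156 325] 0.7 [ 498. -283.   91.]
side row_1 [143 301] 0.66 [ 625. -404.   36.]
side row_1 [225 324] 0.64 [403. -89.  53.]
side row_1 [181 311] 0.63 [ 503. -227.   47.
[... 390 characters left out ...]
ay [228 302] 0.93 [ 475. -279.   22.]
top row_1 [214 292] 0.72 [ 506. -249.   65.]
top row_1 [214 312] 0.65 [ 503. -296.   92.]
top row_1 [215 324] 0.58 [ 500. -324.  101.]
top row_1 [258 236] 0.57 [ 394. -107.   67.]
top sample [244 178] 0.8 [429.  40.  62.]
top console [183 196] 0.7 [584.  -2.  74.]
top dial_grip [188 207] 0.72 [569. -31.  82.]
top start_top [201 175] 0.48 [537.  50.  74.]
top tape_measure [151 312] 0.77 [ 676. -304.   61.]
top tape_measure [262 287] 0.17 [ 386. -238.   28.]
top screwdriver [262 284] 0.69 [ 386. -230.   30.]
top screwdriver [152 312] 0.67 [ 673. -304.   63.]
top screwdriver [243 180] 0.55 [431.  35.  61.]
top spring_clamp [145 244] 0.71 [ 704. -123.   19.]
```

View pics/a.png

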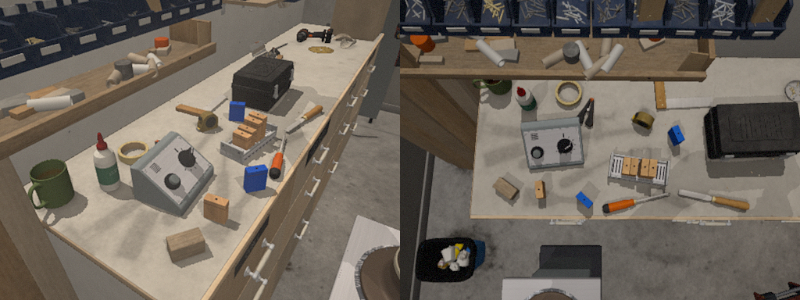

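Left picture is the side view and right is the top view. Possible loose slats in the top image (full-size px, row, col):
- Orange slat at (244,178), in front of the timer. This matches the description.
- Brown wider block at (240,136).
- Blue blocks at (258,236) and (170,345), which are look-alikes.

I choose (244,178) and check it in a close crop.

```bash
python3 - <<'E'
from h import *
z=np.load("ab.npz");b=z["b"];w=z["wb"]
cv2.imwrite("pics/c.png",cv2.resize(b[145:275,120:350,::-1],None,fx=3.4,fy=3.4,interpolation=cv2.INTER_CUBIC))
v,u=np.indices(w.shape[:2])
def top(name,r0,r1,c0,c1,zl,zh):
    m=(v>=r0)&(v<r1)&(u>=c0)&(u<c1)&(w[...,2]>zl)&(w[...,2]<zh)
    p=w[m]; 
    if len(p)<5: print(name,len(p));return
    r=cv2.minAreaRect(p[:,:2].astype(np.float32)); print(name,len(p),np.round(r[0],1),np.round(r[1],1),round(r[2],1),"z",np.round(np.median(p[:,2]),1))
top("sample",225,265,165,195,55,70)
for i,(l,h) in enumerate(((60,71.5),(72,80),(86,95.5),(96.5,106))): top("row%d"%(i+1),195,240,265,345,l,h)
top("tray",190,250,255,350,24,56)
top("trayall",190,250,255,350,15,120)
# console plane
m=(v>160)&(v<215)&(u>155)&(u<235)&(w[...,2]>30)&(w[...,2]<115)&(w[...,0]>500)&(w[...,0]<660)
p=w[m]
best=0;rng=np.random.default_rng(0)
for _ in range(500):
    q=p[rng.choice(len(p),3)];n=np.cross(q[1]-q[0],q[2]-q[0]);n/=np.linalg.norm(n)+1e-9
    k=abs((p-q[0])@n)<2.5
    if k.sum()>best:best=k.sum();K=k
c=p[K].mean(0);n=np.linalg.svd(p[K]-c)[2][2];n*=np.sign(n[2])
print("panel",best,len(p),c.round(1),n.round(3),"tilt",np.degrees(np.arccos(n[2])).round(1),"yaw",np.degrees(np.arctan2(-n[1],-n[0])).round(1))
d=(p-c)@n
for l,h in((3,9),(11,18),(20,34)):
    q=p[(d>l)&(d<h)];
    print(l,h,len(q))
    print(np.c_[q,((q-c)@n)].round(0)[::max(1,len(q)//14)].tolist())
E
```

```text
sample 218 [432.6  42.5] [56.  24.3] 7.5 z 61.9
row1 238 [ 505.5 -280.6] [103.1  55.6] 81.5 z 67.5
row2 219 [ 495.6 -273.4] [85.  52.5] 30.4 z 75.6
row3 234 [ 501.7 -308.7] [46.4 55.8] 81.7 z 91.7
row4 208 [ 499.8 -322.1] [24.3 55.8] 82.0 z 99.7
tray 721 [ 504.7 -286. ] [201.4  83.2] 81.7 z 31.1
trayall 2429 [ 489.1 -291.9] [217.7 114.4] 81.5 z 40.3
panel 2477 3671 [578.5   2.7  72.1] [-0.564 -0.065  0.823] tilt 34.6 yaw 6.5
3 9 356
[[632.0, -25.0, 111.0, 4.0], [613.0, 18.0, 105.0, 7.0], [607.0, -9.0, 97.0, 5.0], [599.0, 2.0, 89.0, 3.0], [594.0, -46.0, 87.0, 6.0], [591.0, -56.0, 81.0, 4.0], [585.0, -41.0, 83.0, 9.0], [580.0, -41.0, 80.0, 8.0], [573.0, 41.0, 75.0, 4.0], [573.0, -68.0, 67.0, 3.0], [564.0, -17.0, 71.0, 9.0], [560.0, -60.0, 62.0, 6.0], [554.0, -60.0, 55.0, 4.0], [537.0, -41.0, 45.0, 4.0], [524.0, 24.0, 40.0, 3.0]]
11 18 113
[[588.0, -36.0, 90.0, 12.0], [579.0, -28.0, 84.0, 11.0], [574.0, -39.0, 84.0, 15.0], [566.0, 47.0, 84.0, 14.0], [563.0, 47.0, 83.0, 15.0], [561.0, 50.0, 79.0, 12.0], [559.0, 61.0, 78.0, 12.0], [559.0, 38.0, 76.0, 12.0], [557.0, 43.0, 77.0, 13.0], [552.0, 71.0, 75.0, 13.0], [549.0, 66.0, 75.0, 15.0], [548.0, 39.0, 68.0, 11.0], [540.0, 67.0, 67.0, 13.0], [535.0, 62.0, 66.0, 16.0], [533.0, 52.0, 64.0, 16.0]]
20 34 162
[[578.0, -49.0, 92.0, 20.0], [571.0, -50.0, 100.0, 31.0], [568.0, -55.0, 100.0, 32.0], [567.0, -55.0, 96.0, 30.0], [564.0, -26.0, 84.0, 20.0], [560.0, -30.0, 90.0, 28.0], [556.0, -30.0, 95.0, 33.0], [554.0, -28.0, 93.0, 33.0], [552.0, 46.0, 86.0, 24.0], [550.0, 56.0, 85.0, 23.0], [548.0, 62.0, 81.0, 21.0], [548.0, -29.0, 84.0, 29.0], [543.0, 62.0, 79.0, 22.0], [541.0, 57.0, 78.0, 23.0], [539.0, 48.0, 75.0, 22.0]]
```

View pics/c.png

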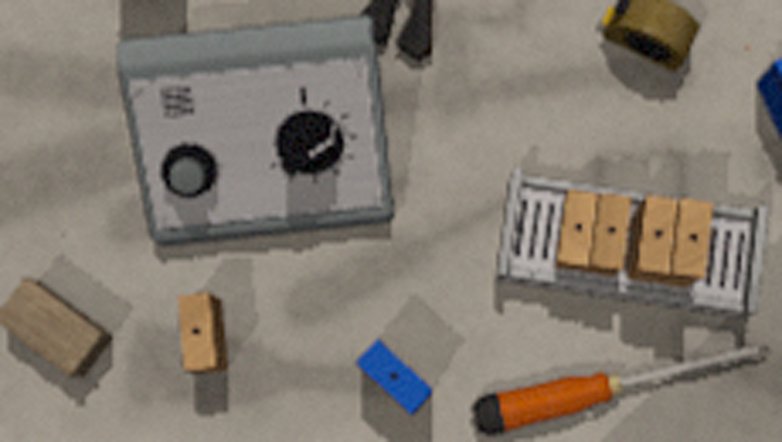

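The crop confirms the choice: the loose slat is at full-image px (244,178), measured 56x24x62, in front of the timer. The row's gap shows at about (215,305), and the dial pointer points right and up, at the second mark.

```bash
cat >> h.py <<'E'
def go(pos,yaw=None,Rt=None):
    o=bot.get_obs();Rc=R.from_euler("xyz",o["orientation"])
    Rt=R.from_euler("xyz",[np.pi,0,yaw]) if Rt is None else Rt
    print("shift",Rc.inv().apply(np.array(pos)-o["ee_pos"]).round(1),"turn",(Rc.inv()*Rt).as_rotvec().round(3))
E
python3 - <<'E'
from h import *
z=np.load("ab.npz");w=z["wb"];v,u=np.indices(w.shape[:2])
p=w[(v>185)&(v<250)&(u>250)&(u<350)&(w[...,2]>15)&(w[...,2]<115)]
ya=np.radians(-8.2);c=np.array([504.7,-286]);X=np.array([np.cos(ya),np.sin(ya)]);Y=np.array([-X[1],X[0]])
q=np.c_[(p[:,:2]-c)@X,(p[:,:2]-c)@Y,p[:,2]];q=q[(abs(q[:,0])<22)]
for y in range(-100,100,3):
    s=q[(q[:,1]>=y)&(q[:,1]<y+3)]
    if len(s):print(y,len(s),np.round(np.percentile(s[:,2],[5,50,95])),end=" | ")
print()
for n,h in(("r1",68),("r2",76),("r3",92),("r4",100)):
    s=q[abs(q[:,2]-h)<2.2]; print(n,np.percentile(s[:,1],[2,10,50,90,98]).round(1))
# console
n=np.array([-.564,-.065,.823]);c0=np.array([578.5,2.7,72.1])
m=(v>160)&(v<215)&(u>155)&(u<235);p=w[m];d=(p-c0)@n
ex=np.cross([0,0,1.],n);ex/=np.linalg.norm(ex);ex=-ex if ex[1]<0 else ex   # left
up=np.cross(ex,n); up=up if up[2]>0 else -up
for nm,l,h,y0,y1 in(("bar",25,36,-90,0),("disc",5.5,10.5,-75,-5),("btn",17,30,20,90),("collar",9,16,20,90)):
    k=(d>l)&(d<h)&(p[:,1]>y0)&(p[:,1]<y1);s=p[k];ab=np.c_[(s-c0)@ex,(s-c0)@up].astype(np.float32)
    ctr,wh,a=cv2.minAreaRect(ab);(cc,rr)=cv2.minEnclosingCircle(ab)
    print(nm,len(s),"d",np.median(d[k]).round(1),"rect",np.round(ctr,1),np.round(wh,1),round(a,1),"circ",np.round(cc,1),round(rr,1),"world",(c0+ctr[0]*ex+ctr[1]*up+np.median(d[k])*n).round(1))
print("left",ex,"up",up)
go([504.7,-286,200],np.radians(81.8))
E
```

```text
-100 16 [44. 48. 49.] | -97 19 [45. 48. 50.] | -94 55 [20. 34. 49.] | -91 17 [19. 22. 24.] | -88 21 [20. 21. 23.] | -85 19 [19. 22. 23.] | -82 16 [20. 23. 24.] | -79 19 [19. 22. 24.] | -76 20 [20. 22. 25.] | -73 17 [19. 22. 23.] | -70 18 [19. 22. 25.] | -67 18 [19. 22. 23.] | -64 12 [20. 22. 24.] | -61 2 [22. 22. 23.] | -58 2 [21. 23. 25.] | -49 16 [ 97.  99. 102.] | -46 21 [ 97. 100. 102.] | -43 23 [ 98.  99. 102.] | -40 21 [ 97.  99. 102.] | -37 21 [ 98. 100. 103.] | -34 20 [ 98. 100. 102.] | -31 23 [ 95. 100. 102.] | -28 20 [ 98. 100. 101.] | -25 29 [ 90.  93. 100.] | -22 24 [88. 91. 95.] | -19 19 [88. 92. 94.] | -16 20 [89. 91. 94.] | -13 21 [89. 91. 94.] | -10 22 [89. 92. 95.] | -7 20 [89. 92. 95.] | -4 21 [89. 92. 95.] | -1 77 [20. 54. 92.] | 2 1 [25. 25. 25.] | 8 16 [72. 76. 77.] | 11 20 [74. 76. 78.] | 14 20 [74. 76. 79.] | 17 21 [74. 75. 77.] | 20 18 [74. 76. 79.] | 23 23 [73. 76. 78.] | 26 20 [73. 74. 78.] | 29 21 [73. 75. 77.] | 32 25 [60. 68. 74.] | 35 18 [65. 67. 69.] | 38 22 [65. 68. 72.] | 41 20 [65. 68. 71.] | 44 18 [64. 68. 69.] | 47 21 [64. 67. 70.] | 50 20 [65. 68.
[... 332 characters left out ...]
0.] | 98 16 [27. 46. 49.] | 
r1 [ 0.2 34.2 43.7 54.  56.2]
r2 [ 0.1 10.  19.2 30.1 31.8]
r3 [-24.4 -22.4 -12.6  -2.3  -0.4]
r4 [-47.2 -45.4 -35.7 -26.2 -24.8]
bar 88 d 29.9 rect [-40.1  -6.4] [12.8 43.6] 58.7 circ [-40.1  -6.9] 22.1 world [561.  -39.7  93.1]
disc 163 d 8.3 rect [-39.3   0.6] [65.8 50.7] 79.1 circ [-45.9   3.1] 36.6 world [578.8 -36.8  79.3]
btn 77 d 21.8 rect [ 51.6 -17.4] [22.6 23.5] 6.5 circ [ 52.4 -18.2] 12.7 world [546.1  50.9  80.2]
collar 109 d 12.3 rect [ 52.3 -18.8] [38.4 37.7] 50.4 circ [ 52.8 -19.2] 20.7 world [550.2  52.1  71.5]
left [-0.1144904   0.99342436 -0.        ] up [0.81758824 0.0942256  0.56773321]
shift [ 410.7 -215.2   41.6] turn [ 0.     0.    -1.159]
```

```bash
python3 -c "
from h import *
go([502.9,-298.4,160],np.radians(81.8))"
```

```text
shift [ 405.6 -203.7   81.6] turn [ 0.     0.    -1.159]
```

```bash
python3 -m jog '[[1,[37,-18,0],[0,0,-0.11]],[1,[74,-37,0],[0,0,-0.23]],[1,[111,-55,0],[0,0,-0.35]],[1,[148,-74,0],[0,0,-0.46]],[1,[185,-92,0],[0,0,-0.58]],[1,[222,-111,0],[0,0,-0.69]],[1,[259,-130,0],[0,0,-0.81]],[1,[296,-148,0],[0,0,-0.92]]]'; python3 -c "
from h import *
go([502.9,-298.4,170],np.radians(81.8))"
```

```text
time: 1.67
ee_pos: [413.2, -379.7, 242.0]
orientation: [3.141, 0.0, 1.195]
wrist_force: [0.9, -0.6, 0.0]
finger_gap: 88.2
finger_force: 0.0
shift [108.6  53.5  72. ] turn [ 0.001  0.    -0.233]
```

```bash
python3 -m jog '[[1,[30,15,10],[0,0,-0.1]],[1,[60,30,35],[0,0,-0.2]],[1,[90,45,60],[0,0,-0.233]],[1,[108.6,53.5,72],[0,0,-0.233]],[1,[108.6,53.5,72],[0,0,-0.233]],[1,[108.6,53.5,72],[0,0,-0.233]]]'; python3 - <<'E'
from h import *
d=bot.get_image("wrist");w=cloud(d);np.save("w.npy",w);save(d,"wr1")
p=w.reshape(-1,3);p=p[np.isfinite(p).all(1)]
c=np.array([504.7,-286]);ya=np.radians(-8.2);X=np.array([np.cos(ya),np.sin(ya)]);Y=np.array([-X[1],X[0]])
for n,h in(("r1",68),("r2",76),("r3",92),("r4",100)):
    s=p[abs(p[:,2]-h)<1.5];s=s[(abs((s[:,:2]-c)@X)<40)&(abs((s[:,:2]-c)@Y)<95)]
    if len(s)>20:print(n,len(s),"y",np.percentile((s[:,:2]-c)@Y,[2,50,98]).round(1),"x",np.percentile((s[:,:2]-c)@X,[2,50,98]).round(1))
go([502.9,-298.4,72],np.radians(81.8))
E
```

```text
time: 2.17
ee_pos: [502.5, -299.1, 168.8]
orientation: [-3.14, -0.001, 1.424]
wrist_force: [-0.4, -0.3, 1.4]
finger_gap: 87.9
finger_force: 0.0
r1 1610 y [ 0.9 45.  56.6] x [-22.6   3.8  30.1]
r2 1549 y [ 0.8 21.3 32.5] x [-22.7   3.7  30.2]
r3 1657 y [-23.7 -11.3   0.3] x [-22.7   3.5  30.1]
r4 1566 y [-47.  -35.2 -24.3] x [-22.7   4.3  30.2]
shift [ 2.5  0.6 97.6] turn [-0.001  0.    -0.006]
```

View pics/wr1.png

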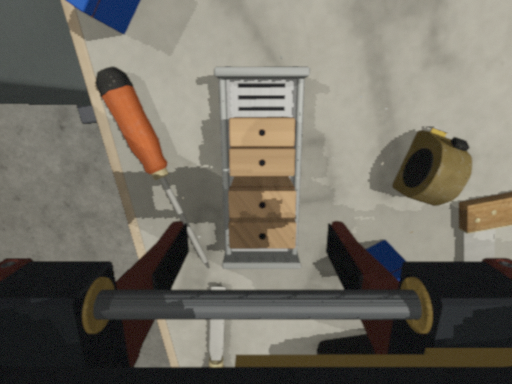

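The wrist view shows the row with the gap around row 182, between slats at rows 163 and 204, columns 230–295, evenly spaced between the lips. The fingertips straddle the row. I'll go down on row_3.

```bash
python3 -c "
from h import *
go([504.8,-298.1,72],np.radians(81.8))"; python3 -m jog '[[1,[2,2.3,35],[0,0,0]],[1,[2,2.3,70],[0,0,0]],[1,[2,2.3,97],[0,0,0]],[1,[2,2.3,97],[0,0,0]],[1,[2,2.3,97],[0,0,0]],[0.45,[2,2.3,97],[0,0,0]],[0.45,[2,2.3,97],[0,0,0]],[0.45,[2,2.3,97],[0,0,0]]]'; python3 -c "
from h import *
go([504.8,-298.1,72],np.radians(81.8))"
```

```text
shift [ 3.1  2.4 97.6] turn [-0.001  0.    -0.006]
time: 2.88
ee_pos: [505.7, -299.8, 74.8]
orientation: [3.138, 0.001, 1.421]
wrist_force: [-0.5, 0.7, 0.1]
finger_gap: 71.0
finger_force: 0.0
shift [ 1.5 -1.1  2.8] turn [ 0.003  0.001 -0.007]
```

```bash
python3 -m jog '[[0.2,[1,0,1],[0,0,0]],[0.2,[1,0,1],[0,0,0]],[0.2,[1,0,1],[0,0,0]],[0.2,[1,0,1],[0,0,0]],[0.2,[1,0,1],[0,0,0]],[0.2,[1,0,1],[0,0,0]]]'
```

```text
time: 3.38
ee_pos: [505.3, -297.9, 72.4]
orientation: [3.141, 0.0, 1.422]
wrist_force: [-1.0, 0.3, 6.9]
finger_gap: 55.7
finger_force: 30.0
```

```bash
python3 -m jog '[[0.2,[-4,0,-0.8],[0,0,0]],[0.2,[-9,0,-0.8],[0,0,0]],[0.2,[-14,0,-0.8],[0,0,0]],[0.2,[-19,0,-0.8],[0,0,0]],[0.2,[-24,0,-0.8],[0,0,0]],[0.2,[-24,0,-0.8],[0,0,0]],[0.2,[-24,0,-0.3],[0,0,0]],[0.2,[-24,0,0],[0,0,0]]]'; python3 - <<'E'
from h import *
print(bot.get_obs()["wrist_force"])
d=bot.get_image("wrist");save(d,"wr2",(50,384,100,412),2)
E
```

```text
time: 4.05
ee_pos: [501.0, -323.1, 72.4]
orientation: [3.141, 0.002, 1.421]
wrist_force: [-4.4, -1.4, 9.1]
finger_gap: 55.7
finger_force: 30.0
[-4.40374753 -1.44160801  9.13453372]
```

View pics/wr2.png

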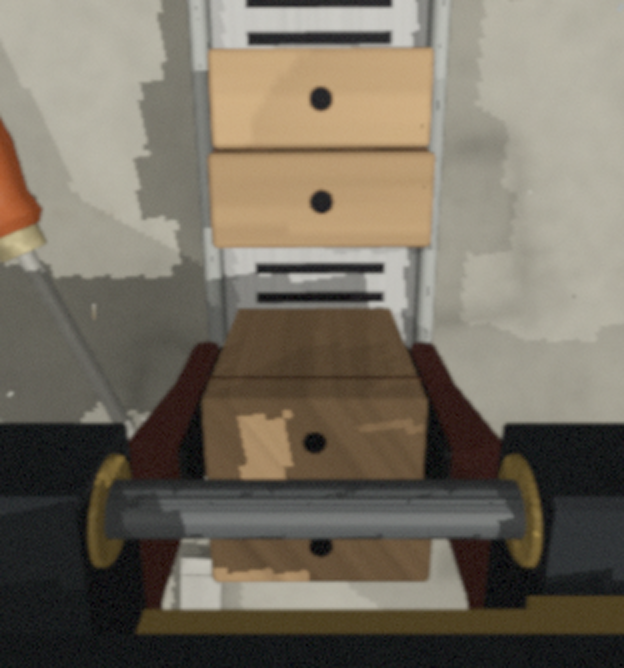

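Row_3 is held at about px (273,257) of the full picture, with row_4 against it. The gap to row_2 is now clearly open and everything is upright. Now I release, rise, and go to the sample.

```bash
python3 -m jog '[[0.6,[0,0,0],[0,0,0]],[0.8,[0,0,0],[0,0,0]],[1,[0,0,0],[0,0,0]],[1,[0,0,0],[0,0,0]],[1,[0,0,-30],[0,0,0]],[1,[0,0,-70],[0,0,0]],[1,[0,0,-105],[0,0,0]],[1,[0,0,-105],[0,0,0]]]'; python3 -c "
from h import *
go([432.6,42.5,150],np.radians(97.5))"
```

```text
time: 4.77
ee_pos: [504.7, -322.7, 183.6]
orientation: [3.132, 0.004, 1.422]
wrist_force: [1.0, -0.2, -0.1]
finger_gap: 87.7
finger_force: 0.0
shift [ 350.6 -125.7   31.1] turn [ 0.009  0.005 -0.28 ]
```

```bash
python3 -m jog '[[1,[39,-14,0],[0,0,-0.03]],[1,[78,-28,0],[0,0,-0.06]],[1,[117,-42,0],[0,0,-0.1]],[1,[156,-56,0],[0,0,-0.13]],[1,[195,-70,0],[0,0,-0.17]],[1,[234,-84,0],[0,0,-0.2]],[1,[273,-98,0],[0,0,-0.24]],[1,[312,-112,0],[0,0,-0.28]]]';python3 -m jog '[[1,[35,-14,10],[0,0,0]],[1,[35,-14,20],[0,0,0]],[1,[35,-14,20],[0,0,0]],[1,[35,-14,20],[0,0,0]]]'; python3 - <<'E'
from h import *
d=bot.get_image("wrist");w=cloud(d);save(d,"wr3")
p=w.reshape(-1,3);p=p[np.isfinite(p).all(1)]
s=p[(abs(p[:,2]-62)<3)&(np.hypot(p[:,0]-432.6,p[:,1]-42.5)<60)]
r=cv2.minAreaRect(s[:,:2].astype(np.float32));print(len(s),r)
go([432.6,42.5,40],np.radians(97.5))
E
```

```text
time: 5.43
ee_pos: [436.0, 5.4, 176.6]
orientation: [3.141, 0.0, 1.704]
wrist_force: [1.0, 0.7, -0.3]
finger_gap: 87.8
finger_force: 0.0
time: 5.77
ee_pos: [418.2, 36.1, 156.3]
orientation: [-3.141, 0.0, 1.702]
wrist_force: [0.4, -0.5, 0.3]
finger_gap: 88.0
finger_force: 0.0
1630 ((435.8779296875, 43.65459442138672), (55.48305892944336, 24.199399948120117), 7.495468616485596)
shift [  5.   14.6 116.7] turn [-0.     0.    -0.001]
```

View pics/wr3.png

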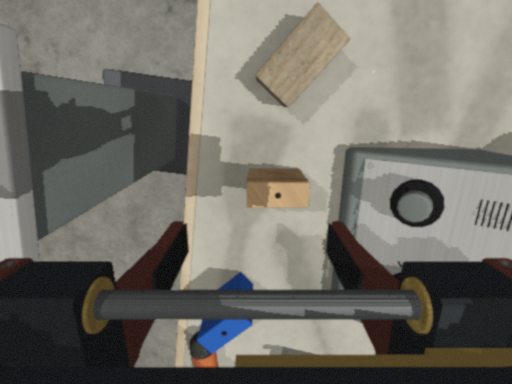

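The sample's top is at about px (195,278), 56x24 and at yaw 7.5°, matching the top camera. Now I grip it.

```bash
python3 -m jog '[[1,[5.5,17,0],[0,0,0]],[1,[5.5,17,40],[0,0,0]],[1,[5.5,17,80],[0,0,0]],[1,[5.5,17,116],[0,0,0]],[1,[5.5,17,116],[0,0,0]],[0.6,[5.5,17,116],[0,0,0]],[0.3,[5.5,17,116],[0,0,0]],[0.2,[5.5,17,116],[0,0,0]]]';python3 -m jog '[[0.2,[0,0,0],[0,0,0]],[0.2,[0,0,0],[0,0,0]],[0.2,[0,0,0],[0,0,0]],[0.2,[0,0,0],[0,0,0]]]'; python3 -c "
from h import *
go([434.8,43.2,40],np.radians(97.5))"
```

```text
time: 6.48
ee_pos: [436.3, 44.0, 42.8]
orientation: [3.138, 0.001, 1.701]
wrist_force: [0.1, -0.3, 0.1]
finger_gap: 71.0
finger_force: 0.0
time: 6.82
ee_pos: [435.7, 44.0, 42.1]
orientation: [3.139, 0.001, 1.701]
wrist_force: [-1.8, -0.4, 11.0]
finger_gap: 55.9
finger_force: 30.0
shift [-0.6 -1.   2.1] turn [ 0.003  0.001 -0.   ]
```

```bash
python3 -m jog '[[0.2,[0,0,-20],[0,0,0]],[0.2,[0,0,-50],[0,0,0]],[0.2,[0,0,-80],[0,0,0]],[0.2,[0,0,-110],[0,0,0]],[0.2,[0,0,-110],[0,0,0]],[0.2,[0,0,-110],[0,0,0]]]'; python3 -c "
from h import *
print(bot.get_obs()['finger_gap']);go([505.9,-294.9,152],1.422)"
```

```text
time: 7.32
ee_pos: [435.7, 43.9, 152.4]
orientation: [3.137, 0.001, 1.701]
wrist_force: [0.9, 0.3, -1.0]
finger_gap: 55.7
finger_force: 30.0
55.68373125205145
shift [-345.1   25.6    1. ] turn [0.004 0.001 0.279]
```

```bash
python3 -m jog '[[0.2,[-25,2,0],[0,0,0.02]],[0.2,[-63,5,0],[0,0,0.06]],[0.2,[-102,8,0],[0,0,0.1]],[0.2,[-141,11,0],[0,0,0.14]],[0.2,[-180,14,0],[0,0,0.18]],[0.2,[-219,17,0],[0,0,0.22]],[0.2,[-258,20,0],[0,0,0.26]],[0.2,[-290,22,0],[0,0,0.28]]]';python3 -c "
from h import *
go([505.9,-294.9,152],1.422)"
```

```text
time: 7.98
ee_pos: [493.4, -243.5, 149.2]
orientation: [-3.14, 0.001, 1.418]
wrist_force: [1.2, -0.2, -0.4]
finger_gap: 55.8
finger_force: 30.0
shift [-48.9  20.1  -2.8] turn [-0.002  0.001 -0.004]
```

```bash
python3 -m jog '[[0.2,[-25,10,-1],[0,0,0]],[0.2,[-44,18,-1],[0,0,0]],[0.2,[-44,18,-1],[0,0,0]],[0.2,[-44,18,-1],[0,0,0]],[0.2,[-44,18,-1],[0,0,0]]]';python3 - <<'E'
from h import *
go([505.9,-294.9,152],1.422)
d=bot.get_image("side");w=cloud(d);save(d,"s1",(150,260,250,380),5)
t=bot.get_image("top");w=cloud(t)
c=np.array([504.7,-286]);ya=np.radians(-8.2);X=np.array([np.cos(ya),np.sin(ya)]);Y=np.array([-X[1],X[0]])
p=w.reshape(-1,3);p=p[np.isfinite(p).all(1)]
for n,h in(("r1",68),("r2",76),("r3",92),("r4",100)):
    s=p[abs(p[:,2]-h)<2];s=s[(abs((s[:,:2]-c)@X)<40)&(abs((s[:,:2]-c)@Y)<95)]
    if len(s)>20:print(n,len(s),"y",np.percentile((s[:,:2]-c)@Y,[2,50,98]).round(1),"x",np.percentile((s[:,:2]-c)@X,[2,50,98]).round(1))
E
```

```text
time: 8.4
ee_pos: [504.9, -285.3, 150.4]
orientation: [-3.14, -0.001, 1.423]
wrist_force: [-0.1, 0.4, -0.2]
finger_gap: 56.1
finger_force: 30.0
shift [-9.3  2.4 -1.6] turn [-0.002 -0.001  0.001]
r1 165 y [32.4 44.7 56.1] x [-26.9  -1.9  26. ]
r2 111 y [13.2 23.7 32. ] x [-25.6   2.7  26.9]
```

View pics/s1.png

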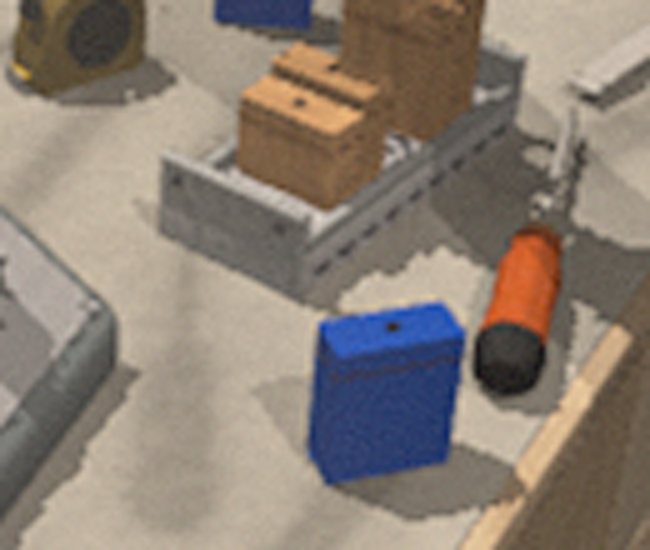

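```bash
python3 -m jog '[[0.2,[-9.5,2,0],[0,0,0]],[0.2,[-9.5,2,0],[0,0,0]],[0.2,[-9.5,2,25],[0,0,0]],[0.2,[-9.5,2,50],[0,0,0]],[0.2,[-9.5,2,68],[0,0,0]],[0.2,[-9.5,2,76],[0,0,0]],[0.2,[-9.5,2,78],[0,0,0]],[0.2,[-9.5,2,78],[0,0,0]]]';python3 - <<'E'
from h import *
o=bot.get_obs();print(o["wrist_force"],o["moment"])
go([505.9,-294.9,64],1.422)
d=bot.get_image("wrist");save(d,"wr4",(50,384,100,412),2)
E
```

```text
time: 9.17
ee_pos: [506.2, -296.3, 73.7]
orientation: [-3.141, -0.0, 1.422]
wrist_force: [-1.0, -0.2, 0.4]
finger_gap: 56.0
finger_force: 30.0
[-1.01379787 -0.16041234  0.36189293] [-0.06217682 -0.13021315 -0.02327616]
shift [ 1.4 -0.5  9.7] turn [-0. -0. -0.]
```

View pics/wr4.png

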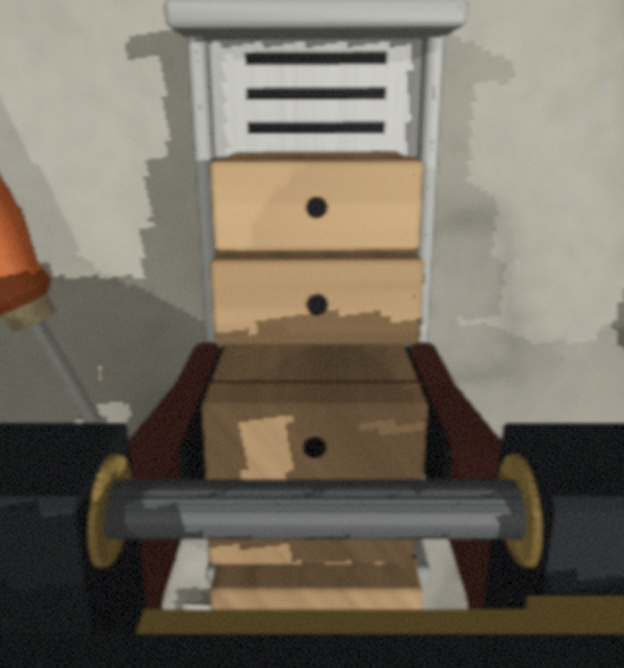

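The sample hangs in the gap between row_2 and row_3, centred between the lips (hole at px ~(273,257)), with no side force. Lowering it.

```bash
python3 -m jog '[[0.2,[1,0,4],[0,0,0]],[0.2,[1,0,7],[0,0,0]],[0.2,[1,0,8],[0,0,0]],[0.2,[1,0,8.5],[0,0,0]],[0.2,[1,0,8.5],[0,0,0]]]'
```

```text
time: 9.63
ee_pos: [506.2, -295.4, 65.2]
orientation: [3.141, 0.0, 1.422]
wrist_force: [0.4, -0.2, -0.3]
finger_gap: 55.8
finger_force: 30.0
```

```bash
python3 -m jog '[[0.2,[0,0,0.6],[0,0,0]],[0.2,[0,0,1.2],[0,0,0]],[0.2,[0,0,1.7],[0,0,0]],[0.2,[0,0,1.7],[0,0,0]]]'
```

```text
time: 9.97
ee_pos: [506.3, -295.5, 64.2]
orientation: [3.141, 0.0, 1.422]
wrist_force: [-2.7, 1.8, 6.3]
finger_gap: 55.6
finger_force: 30.0
```

```bash
python3 -m jog '[[0.5,[0,0,0],[0,0,0]],[0.8,[0,0,0],[0,0,0]],[1,[0,0,0],[0,0,0]],[1,[0,0,0],[0,0,0]],[1,[0,0,-25],[0,0,0]],[1,[0,0,-65],[0,0,0]],[1,[0,0,-105],[0,0,0]],[1,[0,0,-140],[0,0,0]]]';python3 -m jog '[[1,[40,0,0],[0,0,0]],[1,[80,0,0],[0,0,0]],[1,[120,0,0],[0,0,0]],[1,[120,0,0],[0,0,0]],[1,[120,0,0],[0,0,0]],[1,[120,0,0],[0,0,0]]]'; python3 - <<'E'
from h import *
t=bot.get_image("top");w=cloud(t)
im=t["frame"][...,::-1]; a=cv2.resize(im[190:260,250:350],None,fx=4,fy=4,interpolation=cv2.INTER_CUBIC)
b=cv2.resize(im[155:225,150:250],None,fx=4,fy=4,interpolation=cv2.INTER_CUBIC)
cv2.imwrite("pics/t2.png",np.hstack([a,b]))
c=np.array([504.7,-286]);ya=np.radians(-8.2);X=np.array([np.cos(ya),np.sin(ya)]);Y=np.array([-X[1],X[0]])
p=w.reshape(-1,3);p=p[np.isfinite(p).all(1)]
for n,h in(("r1",68),("r2",76),("s",84),("r3",92),("r4",100)):
    s=p[abs(p[:,2]-h)<2];s=s[(abs((s[:,:2]-c)@X)<40)&(abs((s[:,:2]-c)@Y)<95)]
    if len(s)>20:print(n,len(s),"y",np.percentile((s[:,:2]-c)@Y,[2,50,98]).round(1),"x",np.percentile((s[:,:2]-c)@X,[2,50,98]).round(1))
E
```

```text
time: 10.63
ee_pos: [506.3, -295.1, 205.5]
orientation: [3.141, -0.0, 1.422]
wrist_force: [1.1, -0.1, -0.2]
finger_gap: 87.7
finger_force: 0.0
time: 11.13
ee_pos: [523.9, -177.1, 203.4]
orientation: [-3.141, 0.001, 1.422]
wrist_force: [-0.3, 0.1, -0.6]
finger_gap: 88.2
finger_force: 0.0
s 77 y [-44.2 -17.6  -9.4] x [-28.7   5.9  26.1]
r3 154 y [-50.1 -37.8 -25.7] x [-28.3  -2.4  24.8]
r4 163 y [-72.9 -61.6 -50. ] x [-27.3   0.6  26.3]
```

View pics/t2.png

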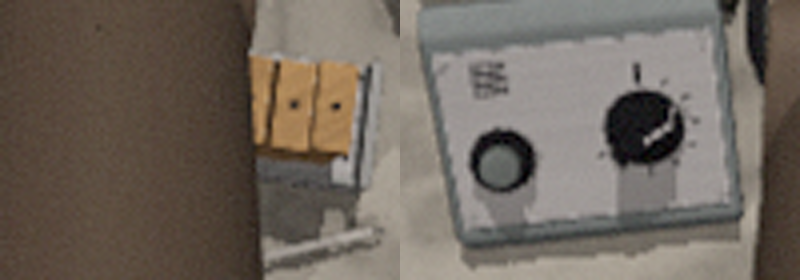

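The right three slats stand in the tray; the arm hides the rest in this view. The dial pointer (px ~(187,215) in the full picture) is at the second mark, so it needs three clicks clockwise.

```bash
cat >> h.py <<'E'
N=np.array([-.5736*np.cos(np.radians(6.5)),-.5736*np.sin(np.radians(6.5)),.8192]);EX=np.cross([0,0,1.],N);EX*=np.sign(EX[1])/np.linalg.norm(EX);UP=np.cross(EX,N);UP*=np.sign(UP[2])
C0=np.array([578.5,2.7,72.1])
def dialR(phi):  # deg clockwise; tool x = -pointer
    b=np.cos(np.radians(phi))*UP-np.sin(np.radians(phi))*EX
    return R.from_matrix(np.c_[-b,np.cross(-N,-b),-N])
def panel(a,b,d): return C0+a*EX+b*UP+d*N
E
python3 - <<'E'
from h import *
print(panel(-40.1,-6.4,20),panel(-40.1,-6.4,110)+[2,0,0])
go(panel(-40.1,-6.4,110)+[2,0,0],Rt=dialR(60))
E
```

```text
[566.43201453 -39.03440955  84.81296   ] [517.13986106 -44.87841225 158.54096   ]
shift [130.7 -26.5  44.6] turn [-0.622 -0.081 -0.762]
```

```bash
python3 -m jog '[[0.2,[16,-3,4],[-0.078,-0.01,-0.095]],[-0.2,[33,-7,8],[-0.156,-0.02,-0.19]],[-0.2,[49,-10,14],[-0.233,-0.03,-0.286]],[-0.2,[65,-13,20],[-0.311,-0.04,-0.381]],[-0.2,[82,-16,27],[-0.389,-0.05,-0.476]],[-0.2,[98,-20,33],[-0.467,-0.06,-0.572]],[-0.2,[114,-23,39],[-0.544,-0.07,-0.667]],[-0.2,[130.7,-26.5,44.6],[-0.622,-0.081,-0.762]]]'; python3 -m jog '[[-0.2,[0,0,0],[0,0,0]],[-0.2,[0,0,0],[0,0,0]],[-0.2,[0,0,0],[0,0,0]]]'; python3 - <<'E'
from h import *
go(panel(-40.1,-6.4,110)+[2,0,0],Rt=dialR(60))
print(bot.get_obs()["joint_positions"].round(2))
d=bot.get_image("wrist");w=cloud(d);save(d,"wr5")
p=w.reshape(-1,3);p=p[np.isfinite(p).all(1)]
q=np.c_[(p-C0)@EX,(p-C0)@UP,(p-C0)@N]
m=(abs(q[:,0])<85)&(abs(q[:,1])<60)
pl=q[m&(abs(q[:,2])<6)];print("panel d",np.median(pl[:,2]).round(2),np.polyfit(pl[:,1],pl[:,2],1).round(4),np.polyfit(pl[:,0],pl[:,2],1).round(4))
for nm,l,h,y0,y1 in(("bar",26,34,-80,-5),("btn",17,26,30,80)):
    s=q[m&(q[:,2]>l)&(q[:,2]<h)&(q[:,0]>y0)&(q[:,0]<y1)]
    if len(s)>9:r=cv2.minAreaRect(s[:,:2].astype(np.float32));print(nm,len(s),np.round(r[0],1),np.round(r[1],1),round(r[2],1),np.median(s[:,2]).round(1))
# tray
c=np.array([504.7,-286]);ya=np.radians(-8.2);X=np.array([np.cos(ya),np.sin(ya)]);Y=np.array([-X[1],X[0]])
w=cloud(bot.get_image("top"));p=w.reshape(-1,3);p=p[np.isfinite(p).all(1)]
for n,h in(("r1",68),("r2",76),("s",84),("r3",92),("r4",100)):
    s=p[abs(p[:,2]-h)<2];s=s[(abs((s[:,:2]-c)@X)<40)&(abs((s[:,:2]-c)@Y)<95)]
    if len(s)>20:print(n,len(s),"y",np.percentile((s[:,:2]-c)@Y,[10,50,90]).round(1),"x",np.percentile((s[:,:2]-c)@X,[2,50,98]).round(1))
E
```

```text
time: 11.85
ee_pos: [512.8, -60.5, 158.5]
orientation: [2.658, 0.249, 2.069]
wrist_force: [-0.7, 0.3, -0.0]
finger_gap: 37.9
finger_force: 0.0
time: 12.1
ee_pos: [516.6, -62.8, 160.8]
orientation: [2.656, 0.246, 2.055]
wrist_force: [0.0, 0.6, 0.1]
finger_gap: 35.0
finger_force: 0.0
shift [15.7  8.5  2.7] turn [-0.079 -0.006 -0.082]
[ 0.72  0.2  -0.7   2.32  0.5   0.15  0.12]
panel d -1.6 [-0.0051 -1.4884] [-0.0037 -1.456 ]
bar 723 [-39.8  -5.2] [12.  44.4] 59.9 28.3
btn 934 [ 53.  -17.2] [24.8 25.1] 33.6 20.2
r1 155 y [32.5 43.8 54. ] x [-27.9  -0.5  27.7]
r2 162 y [ 9.2 20.2 30.3] x [-28.2  -1.4  27.2]
s 145 y [-20.6 -10.5  -1. ] x [-27.8  -1.9  26.1]
r3 175 y [-48.  -37.7 -27.9] x [-27.9  -1.8  25.3]
r4 159 y [-71.5 -61.9 -51.5] x [-27.4  -0.1  26.3]
```

View pics/wr5.png

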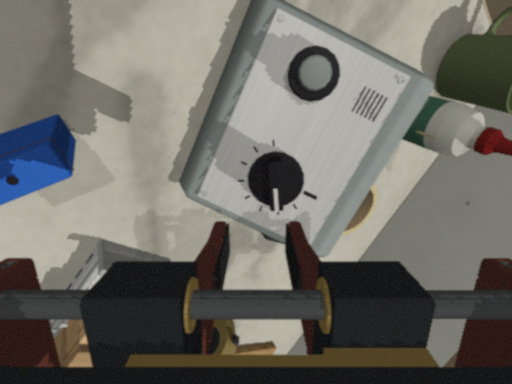

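All five slats stand in order in the top-camera depth. The wrist view shows the pointer bar at px (190,277) and the start button at (73,315). Joint 6 is near its limit, so I'm checking that the working pose closer in is reachable.

```bash
python3 -m jog '[[-0.3,[10,5,10],[-0.03,0,-0.03]],[-0.3,[15,9,20],[-0.05,0,-0.06]],[-0.3,[16,9,30],[-0.079,0,-0.08]],[-0.3,[16,9,35],[-0.079,0,-0.08]],[-0.3,[16,9,35],[-0.079,0,-0.08]],[-0.3,[16,9,35],[-0.079,0,-0.08]]]'; python3 - <<'E'
from h import *
go(panel(-40,-5.4,60),Rt=dialR(60))
print(bot.get_obs()["joint_positions"].round(2))
E
```

```text
time: 12.7
ee_pos: [526.3, -51.3, 132.4]
orientation: [2.631, 0.283, 2.117]
wrist_force: [-0.2, -0.5, -0.6]
finger_gap: 30.5
finger_force: 0.0
shift [ 3.  11.2 22.3] turn [-0.037 -0.002 -0.012]
[ 0.83  0.33 -0.87  2.35  1.62  0.17 -0.89]
```

```bash
python3 -m jog '[[-0.3,[1,5,5],[-0.02,0,0]],[-0.3,[2,9,12],[-0.03,0,0]],[-0.3,[3,11,22],[-0.037,0,-0.01]],[-0.3,[3,11,22],[-0.037,0,-0.01]],[-0.3,[3,11,22],[-0.037,0,-0.01]],[-0.3,[3,11,22],[-0.037,0,-0.01]],[-0.3,[3,11,22],[-0.037,0,-0.01]]]'; python3 - <<'E'
from h import *
go(panel(-40,-5.4,31),Rt=dialR(60))
print(bot.get_obs()["joint_positions"].round(2))
E
```

```text
time: 13.28
ee_pos: [543.3, -41.3, 118.5]
orientation: [2.598, 0.289, 2.127]
wrist_force: [-0.4, -0.3, 0.4]
finger_gap: 30.7
finger_force: 0.0
shift [-0.6  0.5 29.9] turn [-0.001 -0.003 -0.   ]
[ 0.88  0.44 -0.98  2.34  1.89  0.27 -1.12]
```

```bash
python3 -m jog '[[-0.3,[-0.6,0.5,8],[0,0,0]],[-0.3,[-0.6,0.5,18],[0,0,0]],[-0.3,[-0.6,0.5,27],[0,0,0]],[-0.3,[-0.6,0.5,30],[0,0,0]],[-0.3,[-0.6,0.5,30],[0,0,0]],[-0.6,[-0.6,0.5,30],[0,0,0]],[-0.8,[-0.6,0.5,30],[0,0,0]],[-0.8,[-0.6,0.5,30],[0,0,0]]]';python3 -m jog '[[-0.8,[0,0,0],[0,0,0]],[-0.8,[0,0,0],[0,0,0]],[-0.8,[0,0,0],[0,0,0]]]'; python3 - <<'E'
from h import *
go(panel(-40,-5.4,31),Rt=dialR(60))
print(bot.get_obs()["joint_positions"].round(2))
E
```

```text
time: 13.95
ee_pos: [560.9, -39.4, 94.4]
orientation: [2.598, 0.289, 2.128]
wrist_force: [-0.4, -0.2, 0.4]
finger_gap: 13.9
finger_force: 0.0
time: 14.2
ee_pos: [561.2, -39.1, 94.6]
orientation: [2.597, 0.289, 2.128]
wrist_force: [-2.9, -0.2, 7.1]
finger_gap: 11.9
finger_force: 30.0
shift [-0.2 -0.4 -0. ] turn [-0.    -0.003  0.001]
[ 0.86  0.55 -0.99  2.32  1.98  0.37 -1.16]
```

```bash
python3 -m jog '[[-0.8,[0,0,0],[0,0,0.09]],[-0.8,[0,0,0],[0,0,0.18]],[-0.8,[0,0,0],[0,0,0.27]],[-0.8,[0,0,0],[0,0,0.36]],[-0.8,[0,0,0],[0,0,0.45]],[-0.8,[0,0,0],[0,0,0.524]],[-0.8,[0,0,0],[0,0,0.524]]]'; python3 - <<'E'
from h import *
go(panel(-40,-5.4,31),Rt=dialR(90))
o=bot.get_obs();print(o["joint_positions"].round(2),o["moment"])
E
```

```text
time: 14.78
ee_pos: [561.5, -39.0, 94.8]
orientation: [2.532, -0.005, 1.682]
wrist_force: [-3.7, -0.5, 9.9]
finger_gap: 11.8
finger_force: 30.0
shift [-0.5 -0.7 -0. ] turn [-0.001 -0.003 -0.004]
[ 0.95  0.63 -1.13  2.31  1.9   0.46 -1.57] [ 0.001419   -0.10607584  0.04267757]
```

```bash
python3 -m jog '[[-0.8,[0,0,0],[0,0,0.09]],[-0.8,[0,0,0],[0,0,0.18]],[-0.8,[0,0,0],[0,0,0.27]],[-0.8,[0,0,0],[0,0,0.36]],[-0.8,[0,0,0],[0,0,0.45]],[-0.8,[0,0,0],[0,0,0.524]],[-0.8,[0,0,0],[0,0,0.524]]]'; python3 - <<'E'
from h import *
go(panel(-40,-5.4,31),Rt=dialR(120))
o=bot.get_obs();print(o["joint_positions"].round(2),o["moment"])
E
```

```text
time: 15.37
ee_pos: [561.8, -39.1, 95.0]
orientation: [2.599, -0.295, 1.239]
wrist_force: [-2.8, -1.2, 10.9]
finger_gap: 11.7
finger_force: 30.0
shift [-0.9 -0.7 -0. ] turn [-0.002 -0.002 -0.005]
[ 1.02  0.72 -1.24  2.31  1.85  0.57 -2.01] [-0.06695644 -0.21545398 -0.05732071]
```

```bash
python3 -m jog '[[-0.8,[0,0,0],[0,0,0.09]],[-0.8,[0,0,0],[0,0,0.18]],[-0.8,[0,0,0],[0,0,0.27]],[-0.8,[0,0,0],[0,0,0.36]],[-0.8,[0,0,0],[0,0,0.45]],[-0.8,[0,0,0],[0,0,0.528]],[-0.8,[0,0,0],[0,0,0.528]],[-0.8,[0,0,0],[0,0,0.528]]]'; python3 - <<'E'
from h import *
go(panel(-40,-5.4,31),Rt=dialR(150))
o=bot.get_obs();print(o["joint_positions"].round(2),o["moment"])
E
```

```text
time: 16.03
ee_pos: [562.0, -39.3, 95.1]
orientation: [2.809, -0.522, 0.722]
wrist_force: [-1.8, -0.5, 9.0]
finger_gap: 11.5
finger_force: 30.0
shift [-1.2 -0.5  0. ] turn [-0.002 -0.001 -0.005]
[ 1.07  0.81 -1.34  2.31  1.83  0.67 -2.47] [-0.12639197 -0.31078453 -0.0700041 ]
```

Release, back off along the tool axis, and check the dial.

```bash
python3 -m jog '[[-0.5,[0,0,0],[0,0,0]],[-0.3,[0,0,0],[0,0,0]],[-0.3,[0,0,0],[0,0,0]],[-0.3,[0,0,-10],[0,0,0]],[-0.3,[0,0,-25],[0,0,0]],[-0.3,[0,0,-45],[0,0,0]],[-0.3,[0,0,-60],[0,0,0]],[-0.3,[0,0,-60],[0,0,0]]]'; python3 - <<'E'
from h import *
d=bot.get_image("wrist");w=cloud(d);t=bot.get_image("top")
im=np.hstack([cv2.resize(d["frame"][...,::-1],(400,300)),cv2.resize(t["frame"][155:230,150:250,::-1],(400,300),interpolation=cv2.INTER_CUBIC)]);cv2.imwrite("pics/d2.png",im)
for w in(cloud(d),cloud(t)):
  p=w.reshape(-1,3);p=p[np.isfinite(p).all(1)]
  q=np.c_[(p-C0)@EX,(p-C0)@UP,(p-C0)@N];m=(abs(q[:,0])<85)&(abs(q[:,1])<60)
  for nm,l,h,y0,y1 in(("bar",26,34,-80,-5),("btn",17,26,30,80)):
    s=q[m&(q[:,2]>l)&(q[:,2]<h)&(q[:,0]>y0)&(q[:,0]<y1)]
    if len(s)>9:r=cv2.minAreaRect(s[:,:2].astype(np.float32));print(nm,len(s),np.round(r[0],1),np.round(r[1],1),round(r[2],1),np.median(s[:,2]).round(1))
go(panel(52.6,-17.4,70),Rt=dialR(90))
print(bot.get_obs()["joint_positions"].round(2))
E
```

```text
time: 16.7
ee_pos: [526.2, -43.4, 144.5]
orientation: [2.808, -0.52, 0.723]
wrist_force: [0.6, 0.1, 0.7]
finger_gap: 31.1
finger_force: 0.0
bar 779 [-40.   -4.8] [43.5 11.3] 60.5 28.5
btn 832 [ 52.3 -16.7] [24.8 24.7] 70.6 20.3
bar 55 [-37.2  -1.7] [33.4 12.3] 63.4 30.0
btn 75 [ 50.7 -18.9] [24.6 23.9] 8.8 21.9
shift [ 36.  -87.1  20.7] turn [-2.000e-03  1.000e-03 -1.052e+00]
[ 1.21  0.62 -1.42  2.34  1.62  0.52 -2.35]
```

View pics/d2.png

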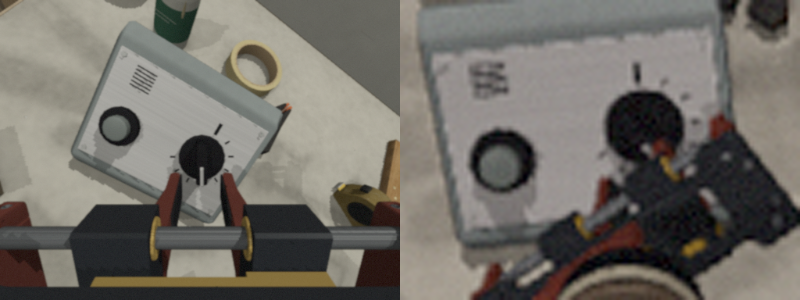

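The bar lies 150° clockwise of the zero mark, so it's on the fifth mark (bar axis 60.5° in the panel). It is released. Next the button at panel (52.5,-17).

```bash
python3 -m jog '[[-0.5,[4,-10,0],[0,0,-0.11]],[-0.8,[9,-21,0],[0,0,-0.22]],[-1,[13,-32,0],[0,0,-0.33]],[-1,[18,-43,0],[0,0,-0.44]],[-1,[22,-54,0],[0,0,-0.55]],[-1,[27,-65,0],[0,0,-0.66]],[-1,[31,-76,0],[0,0,-0.77]],[-1,[36,-87,0],[0,0,-0.88]]]';python3 -m jog '[[-1,[0,0,0],[0,0,-0.1]],[-1,[0,0,0],[0,0,-0.17]],[-1,[0,0,0],[0,0,-0.17]],[-1,[0,0,0],[0,0,-0.17]]]'; python3 - <<'E'
from h import *
go(panel(52.4,-17,50),Rt=dialR(90))
print(bot.get_obs()["joint_positions"].round(2))
E
```

```text
time: 17.47
ee_pos: [506.5, 49.1, 135.7]
orientation: [2.541, -0.098, 1.548]
wrist_force: [-0.5, -0.6, -0.3]
finger_gap: 0.3
finger_force: 0.0
time: 17.8
ee_pos: [506.7, 48.7, 136.0]
orientation: [2.534, -0.005, 1.682]
wrist_force: [0.1, 0.1, -0.2]
finger_gap: 0.6
finger_force: 0.0
shift [-1.5  0.7 40.3] turn [-0.003 -0.003 -0.005]
[ 0.91  0.51 -1.34  2.4   1.72  0.57 -1.67]
```

```bash
python3 -m jog '[[-1,[-1.5,0.7,15],[0,0,0]],[-1,[-1.5,0.7,30],[0,0,0]],[-1,[-1.5,0.7,40],[0,0,0]],[-1,[-1.5,0.7,46],[0,0,0]],[-1,[-1.5,0.7,46],[0,0,0]],[-1,[-1.5,0.7,46],[0,0,0]]]'; python3 - <<'E'
from h import *
go(panel(52.4,-17,40),Rt=dialR(90))
E
```

```text
time: 18.3
ee_pos: [533.1, 50.5, 98.9]
orientation: [2.534, -0.005, 1.683]
wrist_force: [0.3, 1.0, -0.9]
finger_gap: 0.7
finger_force: 0.0
shift [-0.2  0.2  4.7] turn [-0.003 -0.004 -0.004]
```

```bash
python3 -m jog '[[-1,[0,0,2],[0,0,0]],[-1,[0,0,4],[0,0,0]],[-1,[0,0,6],[0,0,0]],[-1,[0,0,8],[0,0,0]],[-1,[0,0,8],[0,0,0]]]'; python3 -m jog '[[-1,[0,0,1],[0,0,0]],[-1,[0,0,2],[0,0,0]],[-1,[0,0,2],[0,0,0]]]'
```

```text
time: 18.72
ee_pos: [538.2, 50.4, 92.8]
orientation: [2.533, -0.003, 1.683]
wrist_force: [-1.3, -0.7, 2.7]
finger_gap: 0.5
finger_force: 1.8
time: 18.97
ee_pos: [539.4, 50.6, 91.2]
orientation: [2.533, -0.003, 1.683]
wrist_force: [-1.9, -1.9, 4.3]
finger_gap: 0.5
finger_force: 2.3
```

```bash
python3 -m jog '[[-1,[0,0,1],[0,0,0]],[-1,[0,0,2],[0,0,0]],[-1,[0,0,2],[0,0,0]]]'; python3 -m jog '[[-1,[0,0,-10],[0,0,0]],[-1,[0,0,-40],[0,0,0]],[-1,[0,0,-80],[0,0,0]],[-1,[0,0,-120],[0,0,0]],[-1,[0,0,-120],[0,0,0]],[-1,[0,0,-120],[0,0,0]],[-1,[0,0,-120],[0,0,0]]]'; python3 - <<'E'
from h import *
d=bot.get_image("wrist");t=bot.get_image("top")
for w in(cloud(d),cloud(t)):
  p=w.reshape(-1,3);p=p[np.isfinite(p).all(1)]
  q=np.c_[(p-C0)@EX,(p-C0)@UP,(p-C0)@N];m=(abs(q[:,0])<85)&(abs(q[:,1])<60)
  for nm,l,h,y0,y1 in(("bar",26,34,-80,-5),("btn",15,26,30,80)):
    s=q[m&(q[:,2]>l)&(q[:,2]<h)&(q[:,0]>y0)&(q[:,0]<y1)]
    if len(s)>9:r=cv2.minAreaRect(s[:,:2].astype(np.float32));print(nm,len(s),np.round(r[0],1),np.round(r[1],1),round(r[2],1),np.median(s[:,2]).round(1))
c=np.array([504.7,-286]);ya=np.radians(-8.2);X=np.array([np.cos(ya),np.sin(ya)]);Y=np.array([-X[1],X[0]])
for n,h in(("r1",68),("r2",76),("s",84),("r3",92),("r4",100)):
    s=p[abs(p[:,2]-h)<2];s=s[(abs((s[:,:2]-c)@X)<40)&(abs((s[:,:2]-c)@Y)<95)]
    if len(s)>20:print(n,len(s),"y",np.percentile((s[:,:2]-c)@Y,[10,50,90]).round(1),"x",np.percentile((s[:,:2]-c)@X,[2,50,98]).round(1))
E
```

```text
time: 19.22
ee_pos: [539.8, 50.7, 90.4]
orientation: [2.531, -0.0, 1.684]
wrist_force: [-19.5, -8.1, 32.0]
finger_gap: 0.5
finger_force: 18.5
time: 19.8
ee_pos: [472.2, 42.0, 188.9]
orientation: [2.531, 0.001, 1.682]
wrist_force: [0.6, 0.5, -0.0]
finger_gap: 0.5
finger_force: 0.0
btn 479 [ 53.6 -16.6] [24.7 24.6] 89.3 20.4
bar 78 [-40.3  -7.1] [42.8 13. ] 58.3 30.1
btn 77 [ 53.  -18.6] [24.6 32.5] 32.9 22.2
r1 160 y [33.  43.8 54.2] x [-27.5  -1.4  27.6]
r2 170 y [ 8.8 19.5 29.7] x [-27.9  -3.7  26.5]
s 171 y [-21.4 -10.9  -0.7] x [-28.3  -3.   25.8]
r3 165 y [-47.9 -38.  -28.2] x [-27.9  -2.6  24.8]
r4 163 y [-71.  -61.5 -51.7] x [-27.    0.8  26.2]
```

The button bottomed and sprang back, the dial still sits on the fifth mark, and all five slats stand in order. Handing in.

```bash
python3 -c "
from plant import bot
print(bot.job_done())"
```

```text
the job is handed in; nothing more can be done
None
```

I handed the job in at about 20 s of robot time: the slat stands between the second and third, all five slats are upright in rising order, the dial rests on the fifth mark, and the start button was pressed and sprang back; the hand-in gave no verdict.

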